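# Load a vial into the photometer

### The job

Load the sample vial into the photometer: press its blue release paddle gently, only until the latch lets go, and let the sprung lid pop fully open by itself without touching it. Stand the red-capped vial upright and fully home in the well and let go of it, then swing the lid down and press it gently shut until the latch catches and holds it. Never push on the paddle or the lid, or the vial into the well, with more than about 20 N, and leave the things around where they are.

Things in the scene. Friction and masses are not known exactly. Their poses are not given: they have to be found in the camera images.
- photometer: White bench photometer, fixed to the table, 185 x 150 mm, 71 mm high with its lid shut. Origin: on the table under the middle of the case; x points from its front (paddle) to its back (hinge), y to its left, z up. Deck 40 mm above the table. Display and keys (not used) fill y -75 to -10 mm. Along y = 32 mm lie, front to back, blue paddle, its hook and the grey lid (x -43 to 72, y -8 to 72 mm).
- paddle_mark (a point): Fixed point of the case, 28 mm above the table, at the middle of the blue paddle's thumb plate (36 mm in x, 44 mm in y). The plate's top stands 3 to 9 mm above this point: the latch sits in slotted holes, its height differs from instrument to instrument and is not measured. Press down here by feel: 4 N start it, 5 to 7 N free the hook after 2.5 to 4.5 mm; at 5 mm a hard stop (over 10 N per mm).
- latch_pivot (a point): Fixed point of the case on the paddle's pivot axis (parallel to y; 0 to 6 mm higher with the latch), 26 mm behind paddle_mark and 28 mm above the table. The blue hook rises above it, from 6 mm before to 6 mm behind it, to 70 mm above the table, 26 mm wide in y: keep off it. A closed gripper on the plate with its thin side toward the lid is clear of the lid as that springs up.
- lid (a joint): Opening angle of the grey lid, rad. 0 = pressed right down on its foam seal; held by the latch it stands at 0.01 to 0.07. Freed, it springs open by itself to its stop at 1.50 in about 1 s and stays there under its spring, its front edge then about 55 mm behind the well's axis and 155 mm above the table.
- lid_hinge (a point): Fixed point of the case on the lid's hinge axis, middle of the lid's width, 72 mm behind the well and 41 mm above the table. The axis runs along the photometer's y; the lid's front goes up and back as it opens. The lid is a hollow cover, 115 (x) x 80 (y) x 30 mm, with 3 mm walls.
- lid_front (a point): Point on the lid's outer face, on its ribs 10 mm behind the front edge, mid-width; moves with the lid. Lid shut: 105 mm in front of and 30 mm above the hinge axis. Push the lid shut here: 1 to 3 N against its spring; near the end 6 to 12 N, until the hook snaps over the lip on the front wall and the force drops; 1 to 8 mm below the height where the hook holds it is the firm foam seal.
- well (a point): Centre of the floor of the round well in the deck, 10 mm above the table; fixed on the case. The well is 30 mm deep (mouth at deck height, 40 mm) and 23.5 mm wide with a 2 mm chamfer.
- vial: Clear glass vial with a red cap, standing on the table; 52 mm tall. Glass 21 mm in diameter, cap (top 12 mm) 22.4 mm in diameter. Origin: centre of its underside; z up along it. 14 to 28 g. Home in the well, 22 mm of it stand above the deck.
- red_case: Small red plastic case, 46 x 66 x 24 mm, lying on the table. Bystander. Origin: centre of its underside.
- usb_stick: Black usb stick, 18 x 54 x 8 mm, lying on the table. Bystander. Origin: centre of its underside.
- solder_spool: Green spool of solder, 49 mm in diameter, 29 mm high, standing on the table. Bystander. Origin: centre of its underside.
There are look-alikes about, which are no part of the job. Of the things like the vial, leave any that is green, orange or turquoise; of the rest the smaller one is meant.

How it is judged:
By the outcome, as a careful person would: the job done as asked, in the order asked, and still so for the second after the job is handed in, with the robot touching nothing.
It also fails if it takes over 72 s, if anything falls off the work surface, if the arm or the gripper's body presses on something with over 40 N, if the wrist force passes 120 N, or if a joint passes its speed limit or range.

### The arm

A 7-joint arm with a two-finger parallel gripper is mounted at the origin on a cart in front of the work surface, level with it; the furniture and walls round the work are solid. World frame = base frame: x ahead of the robot, y to its left, z up, the work surface at z = 0. Lengths are in m, angles in degrees, forces in N, time in s.
With the tool pointing down it reaches from about 0.4 to 0.875 m from the base axis. Payload 19.3 kg.
Tool frame: the origin (TCP) lies on the centre line of the jaws, within the pads' length; the fingertips stand 8 mm ahead of it and the grasp point (between the pads) lies 11 mm behind it; z points along the fingers, y is the line along which they close (so a half turn about z gives the same grasp; the last joint's range is limited). The gripper opens to 85 mm and grips with 20 to 120 N. Pads are 22 mm wide; open, the fingers measure 114 mm over their backs; the gripper's body (76 mm by 85 mm) begins 54 mm behind the grasp point. The pads swing forward as they close: fully open they stand 13 mm farther back than shut.
Start: joints at [69.775, 29.874, -2.08, 91.645, 1.215, 58.505, -6.463], TCP at [0.174, -0.6, 0.218] pointing down, gripper open.
Joint ranges: [-166.77, 166.77], [-17.47, 122.26], [-85.68, 81.53], [9.62, 139.38], [-72.42, 252.41], [9.2, 110.78], [-144.41, 144.41]. Speed limits (degrees/s): [108.29, 108.29, 136.94, 136.94, 172.46, 172.46, 172.46].

### API

Orientations are given as [roll, pitch, yaw] about the fixed x, y, z axes, in that order (R = Rz(yaw) Ry(pitch) Rx(roll)).
In Python, from rig import sensors, get_image, env gives the robot as it stands.
- The arm moves only by the tool move_arm, never from a script. Its argument "motion" is a list that holds one entry, the list of rows, each a list of 7 numbers: the shift along the tool's x, y, z in mm, then the turn, a rotation vector about the tool's x, y, z in degrees, then the finger opening in mm, from 0 to 85.4. In form: [[[tx, ty, tz, wx, wy, wz, fingers], ...]]. A call has 1 to 20 rows; each row shifts and turns the commanded pose from where the row before left it, along the tool's axes as they then stand; what a row does not reach is not made up. A row lasts 1/8 s, in which the tool goes at most 62.5 mm and 10.7 degrees, less where a joint would pass 70% of its speed; a pose out of reach is approached as far as the arm can. A call is refused whole if a number of a shift passes 62.5 or a number of a turn 10.7, either way. A call with a gripper value outside its range is refused whole. The fingers move at their own pace and stop on an object; "squeeze" is the grip in N (left out, the last holds). Time passes only in rows, so rows that do not move let the fingers close. It gives the time, the measured TCP pose, the force, the opening and the grip force at its end, in the units of the state.
- sensors.get_state(): the state, without advancing time (a new reading comes with each control period).
- get_image(name): name is "scene" or "top" or "wrist"; returns a dict with "img" (400x640x3 uint8, blue, green, red), "fovy" (degrees; the focal length in pixels is half the picture's height over the tangent of half this angle, whatever the lens; pixels are square), "cx", "cy" (the principal point, pixels), "distortion" ([k1, k2, p1, p2, k3] as OpenCV has them; the pictures are not rectified), "world_to_cam" (4x4, takes a point from world to camera coordinates); the wrist camera has in their place "hand_eye" (4x4, takes a point from camera to tool coordinates, whose origin is the TCP and whose axes are the flange's). Camera axes: x right, y down, z forward; pixel columns grow to the right and rows downward; lengths in m; the calibration is good to about 2 mm. A picture is of the moment at which its call begins: read the wrist's pose just before it. There is no depth.
- env.sign_off(): hands the job in; it is judged then, once.
The state is a dict: "clock": time; "q": joint angles; "joint_vel": joint speeds; "joint_torque": joint torques, N m; "tcp_pos": TCP position; "eef_rot": TCP orientation; "wrist_force": force on the tool from outside, world axes, zero at the start; "ft_torque": the same for the moment, N m; "grip_width": opening from 0.0 (shut) to 1.0 (fully open); "finger_force": force on a finger pad.
Only numpy, scipy, OpenCV 4.12 (cv2) and the standard library are available. Lean on these libraries where they do the work, as an engineer would, in place of code of your own. Each camera call takes 0.05 s, during which the arm holds its last target. There are 200 camera calls.

## Working session

There is one attempt and no reset: what is moved stays moved. The work goes in short steps, Python scripts to look and compute and a tool call to move; the robot and the scene stay as the last step left them, time stands still between calls to the robot, and variables do not carry over. Pictures are saved under pics/ and viewed, at most 10 in all, crops included, and the job is handed in when it is done.

Besides the shell and the picture viewer there is one more tool, called as name(argument=value, ...), one argument or row to a line, values as JSON. move_arm: Moves the arm, as the interface text tells. Its arguments: {"type":"object","properties":{"motion":{"type":"array","items":{"type":"array","items":{"type":"array","items":{"type":"number"}}}},"squeeze":{"type":"number"}},"required":["motion"]}

```bash
ls; mkdir -p pics; cat > h.py <<'E'
import numpy as np, cv2, json
from scipy.spatial.transform import Rotation as R
from rig import sensors, get_image, env
def pose():
    s=sensors.get_state(); T=np.eye(4); T[:3,:3]=R.from_euler('xyz',s['eef_rot'],degrees=True).as_matrix(); T[:3,3]=s['tcp_pos']; return T
class Cam:
    def __init__(s,name):
        P=pose(); d=get_image(name); s.img=d['img']; f=200/np.tan(np.radians(d['fovy']/2))
        s.K=np.array([[f,0,d['cx']],[0,f,d['cy']],[0,0,1]]); s.D=np.array(d['distortion'],float)
        s.cw=P@np.array(d['hand_eye']) if name=='wrist' else np.linalg.inv(np.array(d['world_to_cam']))
    def ray(s,u,v):
        p=cv2.undistortPoints(np.array([[[u,v]]],float),s.K,s.D)[0,0]
        return s.cw[:3,3], s.cw[:3,:3]@np.array([p[0],p[1],1])
    def at(s,u,v,z):
        o,d=s.ray(u,v); return o+d*(z-o[2])/d[2]
    def px(s,X):
        c=np.linalg.inv(s.cw); return cv2.projectPoints(np.array([X],float),cv2.Rodrigues(c[:3,:3])[0],c[:3,3],s.K,s.D)[0][0,0]
def tri(a,b):
    A=np.zeros((3,3));y=np.zeros(3)
    for o,d in (a,b):
        d=d/np.linalg.norm(d);M=np.eye(3)-np.outer(d,d);A+=M;y+=M@o
    return np.linalg.solve(A,y)
E
python3 - <<'E'
from h import *
print(sensors.get_state())
a=[Cam(n) for n in('scene','top','wrist')]
for c,n in zip(a,('scene','top','wrist')): cv2.imwrite(f'pics/{n}0.png',c.img); print(n,c.cw.round(3).tolist(),c.K[0,0])
E
```

```text
pics
{'clock': 0.0, 'q': array([69.77319552, 29.90986887, -2.08054903, 91.67150668,  1.21500826,
       58.5049524 , -6.46225812]), 'joint_vel': array([-0.00563417, -0.00669741,  0.02466305,  0.00511394,  0.01604904,
        0.01920153,  0.07424414]), 'joint_torque': array([-1.32354813e-03, -9.27120566e+01,  1.97945438e+00, -3.69924366e+01,
        1.78342400e-02,  8.45323142e-03, -3.00233216e-05]), 'tcp_pos': array([ 0.17427886, -0.59985987,  0.21783238]), 'eef_rot': array([-1.79935953e+02,  5.26037628e-03,  1.62041712e+01]), 'wrist_force': array([-0.07553327,  0.15666342, -0.10713671]), 'ft_torque': array([-0.03199394,  0.01861066,  0.00772577]), 'finger_force': 0.0, 'grip_width': 0.9998320890113115}
scene [[-0.714, -0.314, 0.626, -0.161], [-0.7, 0.309, -0.643, 0.639], [0.008, -0.898, -0.441, 0.537], [0.0, 0.0, 0.0, 1.0]] 471.9732439261744
top [[0.015, -0.996, 0.087, 0.412], [-1.0, -0.014, 0.012, -0.037], [-0.01, -0.087, -0.996, 0.932], [0.0, 0.0, 0.0, 1.0]] 408.83673740951804
wrist [[0.279, -0.927, -0.249, 0.236], [-0.96, -0.27, -0.072, -0.581], [-0.001, 0.259, -0.966, 0.373], [0.0, 0.0, 0.0, 1.0]] 327.0485087084694
```

View pics/scene0.png

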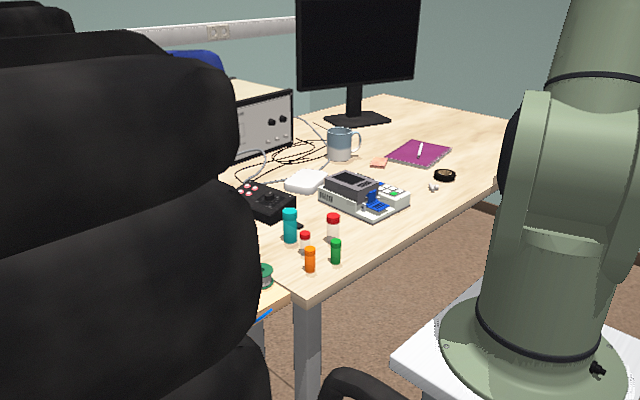

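View pics/top0.png

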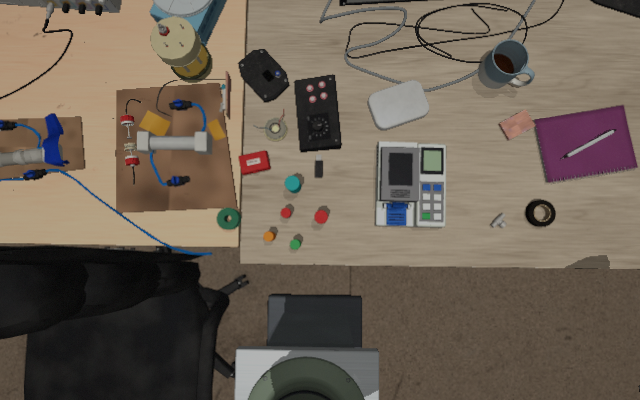

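The scene view shows the photometer with its blue paddle facing the robot, and the vials to the left of it. In the top view the photometer spans (378–445, 142–226) with the paddle at (397,214). The small red-capped vial is at (286,212) and the larger red one at (321,216).

```bash
python3 - <<'E'
from h import *
c=Cam('top'); s=Cam('scene')
for n,u,v,z in [('vial',286,212,.05),('big',321,216,.06),('orange',268,237,.04),('green',295,244,.04),('turq',292,184,.07),('paddle',397,214,.034),('corner FL',378,226,.04),('FR',445,226,.04),('BL',379,142,.04),('BR',446,145,.04)]: print(n,c.at(u,v,z).round(3))
hsv=cv2.cvtColor(c.img,cv2.COLOR_BGR2HSV)
for im,c_ in((c.img,c),(s.img,s)):
    hsv=cv2.cvtColor(im,cv2.COLOR_BGR2HSV)
    red=(((hsv[...,0]<6)|(hsv[...,0]>174))&(hsv[...,1]>150)&(hsv[...,2]>80)).astype(np.uint8)
    n,l,st,ce=cv2.connectedComponentsWithStats(red)
    print([(st[i].tolist(),ce[i].round(1).tolist()) for i in range(1,n) if st[i,4]>25])
E
```

```text
vial [0.453 0.048 0.05 ]
big [ 0.445 -0.027  0.06 ]
orange [0.399 0.087 0.04 ]
green [0.385 0.028 0.04 ]
turq [0.512 0.035 0.07 ]
paddle [ 0.453 -0.194  0.034]
corner FL [ 0.426 -0.151  0.04 ]
FR [ 0.428 -0.297  0.04 ]
BL [ 0.612 -0.153  0.04 ]
BR [ 0.607 -0.301  0.04 ]
[([120, 115, 14, 6, 64], [126.1, 117.5]), ([239, 151, 31, 24, 451], [254.0, 162.6]), ([125, 158, 14, 7, 76], [131.5, 160.8]), ([281, 208, 10, 10, 78], [285.6, 212.4]), ([315, 210, 13, 13, 133], [320.8, 216.2])]
[([327, 213, 13, 11, 125], [332.6, 217.8]), ([300, 230, 10, 10, 80], [304.5, 234.6])]
```

move_arm(
  motion=[
    [[42,-27.4,-10,0,0,0,85],[42,-27.4,-10,0,0,0,85],[42,-27.4,-10,0,0,0,85],[42,-27.4,-10,0,0,0,85],[42,-27.4,-10,0,0,0,85],[42,-27.4,-10,0,0,0,85],[42,-27.4,-10,0,0,0,85],[42,-27.4,-10,0,0,0,85],[42,-27.4,-10,0,0,0,85],[42,-27.4,-10,0,0,0,85],[0,0,0,0,0,-10.25,85],[0,0,0,0,0,-10.25,85],[0,0,0,0,0,-10.25,85],[0,0,0,0,0,-10.25,85],[0,0,0,0,0,-10.25,85],[0,0,0,0,0,-10.25,85],[0,0,0,0,0,-10.25,85],[0,0,0,0,0,-10.25,85],[0,0,0,0,0,-10.25,85],[0,0,0,0,0,-10.25,85]],
  ],
)

```text
clock: 2.75
tcp_pos: [0.5012, -0.2199, 0.3184]
eef_rot: [-180.0, -0.0, 119.0]
wrist_force: [0.6, -0.2, 0.2]
grip_width: 1.0
finger_force: 0.0
```

move_arm(
  motion=[
    [[0,0,0,0,0,-10.25,0],[0,0,0,0,0,-10.25,0],[0,0,0,0,0,-10.25,0],[0,0,0,0,0,-10.25,0],[0,0,0,0,0,-10.25,0],[0,0,0,0,0,-10.25,0],[0,0,0,0,0,0,0]],
  ],
)

```text
clock: 3.62
tcp_pos: [0.5011, -0.22, 0.3183]
eef_rot: [180.0, -0.0, -179.9]
wrist_force: [-0.9, -0.7, -0.3]
grip_width: -0.0
finger_force: 0.0
```

```bash
python3 - <<'E'
from h import *
print(sensors.get_state()['q'])
c=Cam('wrist'); cv2.imwrite('pics/w1.png',c.img); print(c.cw.round(3).tolist())
np.savez('w1.npz',img=c.img,cw=c.cw)
E
```

```text
[ 49.71133991  21.87349676 -43.48766772  94.38726506  15.80548242
  70.10510109  92.98505911]
[[-0.002, 0.965, 0.261, 0.434], [1.0, 0.002, 0.001, -0.22], [0.0, 0.261, -0.965, 0.474], [0.0, 0.0, 0.0, 1.0]]
```

View pics/w1.png

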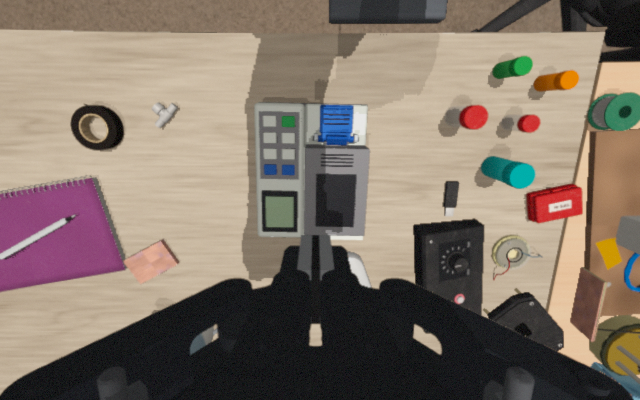

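The wrist view shows the photometer at about (257–367, 103–238), with the paddle at (337,120) and the hook at (337,138). The small red cap is at (528,123).

move_arm(
  motion=[
    [[15,7,25,0,0,0,0],[15,7,25,0,0,0,0],[15,7,25,0,0,0,0],[10,6,25,0,0,0,0],[0,0,0,0,0,0,0]],
  ],
)

```text
clock: 4.3
tcp_pos: [0.4452, -0.1928, 0.2176]
eef_rot: [180.0, -0.1, -180.0]
wrist_force: [-0.2, -0.9, 0.8]
grip_width: 0.004
finger_force: 0.0
```

```bash
python3 - <<'E'
from h import *
c=Cam('wrist'); print(c.cw.round(3)[:3,3])
np.savez('w2.npz',img=c.img,cw=c.cw)
cv2.imwrite('pics/w2.png',c.img)
a=np.load('w1.npz')['img'][90:250,240:380]; cv2.imwrite('pics/w1c.png',cv2.resize(a,None,fx=3.7,fy=3.7,interpolation=cv2.INTER_CUBIC))
E
```

```text
[ 0.378 -0.192  0.373]
```

View pics/w2.png

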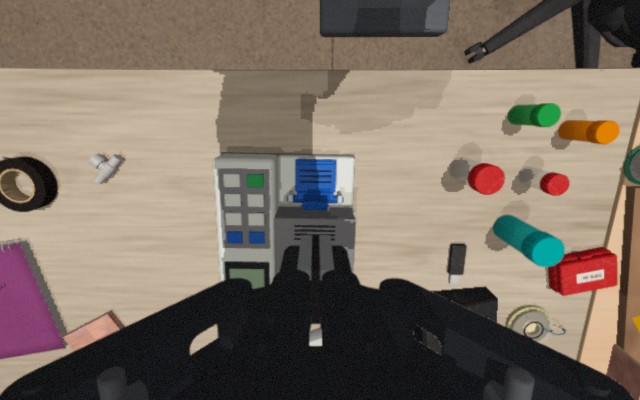

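View pics/w1c.png

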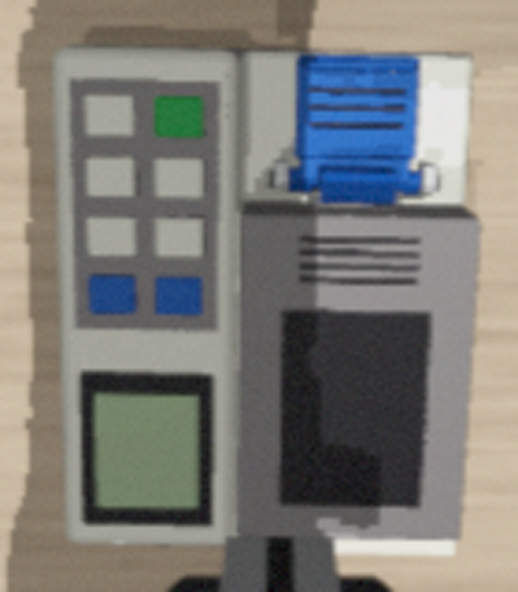

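The crop shows the plate's front edge at crop row 57, columns 300–418, and the lid's front edge at row about 207–215, columns 243–477. In w2 the paddle is at about (316,175) and the lid front corners at (277,207) and (354,208).

```bash
cat >> h.py <<'E'
def load(f):
    c=Cam('wrist') if f is None else None
    return c
class Saved(Cam):
    def __init__(s,f,K,D): d=np.load(f); s.img=d['img'];s.cw=d['cw'];s.K=K;s.D=D
E
python3 - <<'E'
from h import *
w=Cam('wrist'); np.savez('cal.npz',K=w.K,D=w.D)
a=Saved('w1.npz',w.K,w.D); b=Saved('w2.npz',w.K,w.D)
C=lambda u,v:(240+(u+.5)/3.7-.5,90+(v+.5)/3.7-.5)
for n,p,z in [('FR',(55,48),.04),('FL',(472,55),.04),('BL',(455,553),.04),('BR',(70,541),.04),('lidFL',(477,215),.071),('lidFR',(243,207),.071),('lidBL',(459,538),.071),('lidBR',(240,537),.071),('plateL',(418,57),.034),('plateR',(300,57),.034)]:
    print(n,a.at(*C(*p),z).round(4))
for c in(a,b):
    h=cv2.cvtColor(c.img,cv2.COLOR_BGR2HSV)
    m=((h[...,0]>100)&(h[...,0]<122)&(h[...,1]>150)&(h[...,2]>90)).astype(np.uint8)
    n,l,st,ce=cv2.connectedComponentsWithStats(m)
    i=1+np.argmax(st[1:,4]); print(st[i])
    for r in range(st[i,1],st[i,1]+st[i,3]):
        q=np.where(l[r]==i)[0]; print(r,q.min(),q.max(),end='; ')
    print()
    r=(((h[...,0]<6)|(h[...,0]>174))&(h[...,1]>150)&(h[...,2]>80)).astype(np.uint8)
    n,l,st,ce=cv2.connectedComponentsWithStats(r); print([(st[i].tolist(),ce[i].round(1).tolist()) for i in range(1,n) if st[i,4]>60 and st[i,0]>400])
E
```

```text
FR [ 0.426  -0.2968  0.04  ]
FL [ 0.4279 -0.1534  0.04  ]
BL [ 0.6118 -0.1518  0.04  ]
BR [ 0.6072 -0.2995  0.04  ]
lidFL [ 0.4791 -0.1542  0.071 ]
lidFR [ 0.4767 -0.2316  0.071 ]
lidBL [ 0.5934 -0.1555  0.071 ]
lidBR [ 0.5932 -0.2333  0.071 ]
plateL [ 0.4285 -0.1713  0.034 ]
plateR [ 0.4286 -0.2125  0.034 ]
[ 319  105   34   40 1104]
105 322 338; 106 321 351; 107 321 351; 108 321 351; 109 321 351; 110 321 351; 111 321 351; 112 321 351; 113 321 351; 114 321 351; 115 321 351; 116 321 351; 117 321 351; 118 321 351; 119 321 351; 120 321 351; 121 321 351; 122 321 351; 123 321 351; 124 321 351; 125 321 351; 126 321 351; 127 321 351; 128 320 351; 129 320 350; 130 320 350; 131 320 350; 132 321 350; 133 322 349; 134 322 349; 135 321 349; 136 319 350; 137 319 352; 138 319 352; 139 319 352; 140 320 352; 141 322 352; 142 327 346; 143 327 345; 144 328 345; 
[([460, 105, 28, 24, 524], [473.3, 116.8]), ([518, 115, 22, 17, 298], [528.5, 123.0]), ([527, 184, 55, 39, 1444], [553.6, 202.6])]
[ 294  160   43   50 1485]
160 296 332; 161 296 335; 162 296 335; 163 296 335; 164 296 335; 165 296 335; 166 296 335; 167 296 335; 168 296 334; 169 296 335; 170 296 334; 171 296 334; 172 296 334; 173 296 334; 174 296 334; 175 296 334; 176 296 334; 177 296 334; 178 296 334; 179 296 334; 180 296 334; 181 296 334; 182 296 334; 183 296 334; 184 296 334; 185 296 334; 186 296 334; 187 296 334; 188 296 334; 189 296 334; 190 296 334; 191 297 333; 192 297 332; 193 297 332; 194 297 332; 195 295 333; 196 294 336; 197 294 336; 198 294 336; 199 294 336; 200 295 336; 201 327 336; 202 302 335; 203 303 326; 204 303 326; 205 302 327; 206 303 327; 207 303 326; 208 303 326; 209 314 314; 
[([468, 164, 36, 31, 861], [485.9, 178.4]), ([540, 173, 29, 22, 499], [554.3, 183.5]), ([548, 247, 69, 48, 2178], [583.1, 270.8])]
```

move_arm(
  motion=[
    [[0,0,50,0,0,0,0],[0,0,50,0,0,0,0],[0,0,45,0,0,0,0],[0,0,20,0,0,0,0],[0,0,0,0,0,0,0],[0,0,0,0,0,0,0]],
  ],
)

```text
clock: 5.15
tcp_pos: [0.4473, -0.1935, 0.0546]
eef_rot: [-180.0, 0.1, -179.8]
wrist_force: [-1.1, 0.3, -0.7]
grip_width: 0.0
finger_force: 0.0
```

move_arm(
  motion=[
    [[0,0,2,0,0,0,0],[0,0,0,0,0,0,0]],
  ],
)

```text
clock: 5.4
tcp_pos: [0.4464, -0.1934, 0.0519]
eef_rot: [-180.0, 0.0, -179.8]
wrist_force: [0.4, -0.4, -0.3]
grip_width: 0.002
finger_force: 0.0
```

move_arm(
  motion=[
    [[0,0,1,0,0,0,0],[0,0,1,0,0,0,0],[0,0,0,0,0,0,0]],
  ],
)

```text
clock: 5.78
tcp_pos: [0.4461, -0.1931, 0.0493]
eef_rot: [180.0, -0.0, -179.8]
wrist_force: [-0.2, 0.5, -0.2]
grip_width: 0.002
finger_force: 0.0
```

Tip at z≈41. I'll go on in small steps.

move_arm(
  motion=[
    [[0,0,1.5,0,0,0,0],[0,0,1,0,0,0,0],[0,0,0,0,0,0,0]],
  ],
)

```text
clock: 6.15
tcp_pos: [0.4461, -0.193, 0.0468]
eef_rot: [180.0, -0.0, -179.8]
wrist_force: [-0.4, 1.2, 0.3]
grip_width: -0.0
finger_force: 0.0
```

move_arm(
  motion=[
    [[0,0,1,0,0,0,0],[0,0,0,0,0,0,0]],
  ],
)

```text
clock: 6.4
tcp_pos: [0.4461, -0.193, 0.0458]
eef_rot: [180.0, -0.0, -179.8]
wrist_force: [0.0, 0.1, -0.6]
grip_width: -0.002
finger_force: 0.0
```

move_arm(
  motion=[
    [[0,0,1,0,0,0,0],[0,0,0,0,0,0,0]],
  ],
)

```text
clock: 6.65
tcp_pos: [0.4461, -0.1931, 0.0448]
eef_rot: [180.0, -0.0, -179.8]
wrist_force: [-0.7, 1.1, 0.6]
grip_width: 0.004
finger_force: 0.0
```

move_arm(
  motion=[
    [[0,0,1,0,0,0,0],[0,0,0,0,0,0,0]],
  ],
)

```text
clock: 6.9
tcp_pos: [0.4461, -0.193, 0.0438]
eef_rot: [180.0, -0.0, -179.8]
wrist_force: [-0.5, -0.3, 0.5]
grip_width: -0.006
finger_force: 0.0
```

move_arm(
  motion=[
    [[0,0,1,0,0,0,0],[0,0,0,0,0,0,0]],
  ],
)

```text
clock: 7.15
tcp_pos: [0.4461, -0.193, 0.0428]
eef_rot: [180.0, -0.0, -179.8]
wrist_force: [0.5, 1.5, 0.4]
grip_width: 0.001
finger_force: 0.0
```

move_arm(
  motion=[
    [[0,0,1,0,0,0,0],[0,0,0,0,0,0,0]],
  ],
)

```text
clock: 7.4
tcp_pos: [0.4461, -0.1931, 0.0418]
eef_rot: [180.0, -0.0, -179.8]
wrist_force: [-0.2, 0.2, 0.2]
grip_width: -0.001
finger_force: 0.0
```

move_arm(
  motion=[
    [[0,0,1,0,0,0,0],[0,0,0,0,0,0,0]],
  ],
)

```text
clock: 7.65
tcp_pos: [0.4461, -0.1931, 0.0408]
eef_rot: [180.0, -0.0, -179.8]
wrist_force: [0.2, 0.5, 0.3]
grip_width: -0.0
finger_force: 0.0
```

move_arm(
  motion=[
    [[0,0,1,0,0,0,0],[0,0,0,0,0,0,0]],
  ],
)

```text
clock: 7.9
tcp_pos: [0.4461, -0.1931, 0.0398]
eef_rot: [180.0, -0.0, -179.8]
wrist_force: [0.4, -0.1, 0.7]
grip_width: -0.001
finger_force: 0.0
```

move_arm(
  motion=[
    [[0,0,1,0,0,0,0],[0,0,0,0,0,0,0]],
  ],
)

```text
clock: 8.15
tcp_pos: [0.4462, -0.1931, 0.0388]
eef_rot: [180.0, -0.0, -179.8]
wrist_force: [-0.3, -0.0, 0.4]
grip_width: 0.003
finger_force: 0.0
```

move_arm(
  motion=[
    [[0,0,1,0,0,0,0],[0,0,0,0,0,0,0]],
  ],
)

```text
clock: 8.4
tcp_pos: [0.4461, -0.193, 0.0378]
eef_rot: [180.0, -0.0, -179.8]
wrist_force: [-0.3, -0.6, -0.1]
grip_width: -0.0
finger_force: 0.0
```

```bash
python3 - <<'E'
from h import *
a=Cam('wrist').img[130:330,200:440]; s=Cam('scene').img[140:240,280:440]
a=cv2.resize(a,None,fx=2,fy=2); s=cv2.resize(s,None,fx=2.5,fy=2.5,interpolation=cv2.INTER_CUBIC)
o=np.zeros((400,780,3),np.uint8)
s=cv2.resize(s,(300,188)); o[:400,:480]=a; o[:188,480:780]=s
cv2.imwrite('pics/p3.png',o)
E
```

```text
(no output)
```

View pics/p3.png

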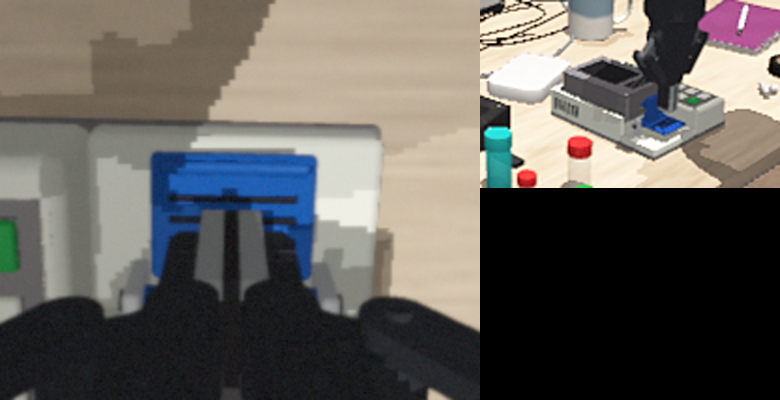

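The fingertips are over the middle of the paddle plate, with the tip at about crop (232,212). Nothing has touched yet.

move_arm(
  motion=[
    [[0,0,1,0,0,0,0],[0,0,0,0,0,0,0]],
  ],
)

```text
clock: 8.75
tcp_pos: [0.4461, -0.193, 0.0368]
eef_rot: [180.0, -0.0, -179.8]
wrist_force: [-0.4, -0.2, 0.5]
grip_width: 0.002
finger_force: 0.0
```

move_arm(
  motion=[
    [[0,0,1,0,0,0,0],[0,0,0,0,0,0,0]],
  ],
)

```text
clock: 9.0
tcp_pos: [0.4461, -0.1931, 0.0358]
eef_rot: [180.0, -0.0, -179.8]
wrist_force: [-0.7, -0.3, -0.0]
grip_width: 0.001
finger_force: 0.0
```

move_arm(
  motion=[
    [[0,0,1,0,0,0,0],[0,0,0,0,0,0,0]],
  ],
)

```text
clock: 9.25
tcp_pos: [0.4461, -0.193, 0.0348]
eef_rot: [180.0, -0.0, -179.8]
wrist_force: [-0.8, 0.3, -0.5]
grip_width: -0.003
finger_force: 0.0
```

move_arm(
  motion=[
    [[0,0,1,0,0,0,0],[0,0,0,0,0,0,0]],
  ],
)

```text
clock: 9.5
tcp_pos: [0.4461, -0.1931, 0.0338]
eef_rot: [180.0, -0.0, -179.8]
wrist_force: [0.6, 0.1, -0.4]
grip_width: 0.002
finger_force: 0.0
```

```bash
python3 - <<'E'
from h import *
c=Cam('wrist'); T=pose(); np.savez('w4.npz',img=c.img,cw=c.cw)
print(sensors.get_state()['wrist_force'],sensors.get_state()['ft_torque'])
for z in(-.01,0,.008,.013,.02): print(z,[c.px((T@[x,0,z,1])[:3]).round(1) for x in(.011,0)])
for x in(-.018,0,.018):
  print([c.px([.4465+x,-.193+dy,.030]).round(1) for dy in(-.022,.022)],[c.px([.4465+x,-.193+dy,.036]).round(1) for dy in(-.022,.022)])
o=cv2.resize(c.img[130:280,240:400],None,fx=4,fy=4,interpolation=cv2.INTER_CUBIC); cv2.imwrite('pics/p4.png',o)
E
```

```text
[ 0.36178564 -0.08631127 -0.18109718] [ 0.04514447 -0.03698469 -0.00717714]
-0.01 [array([314.3, 232.8]), array([314.3, 254.2])]
0 [array([314.3, 225.5]), array([314.3, 245.8])]
0.008 [array([314.4, 220.3]), array([314.4, 239.8])]
0.013 [array([314.4, 217.3]), array([314.4, 236.3])]
0.02 [array([314.4, 213.3]), array([314.4, 231.7])]
[array([271.4, 210.5]), array([357.7, 210.8])] [array([269.8, 214.1]), array([359.3, 214.4])]
[array([272.4, 243.3]), array([356.4, 243.6])] [array([271., 248.]), array([357.9, 248.3])]
[array([273.4, 274.4]), array([355.3, 274.7])] [array([272. , 280.1]), array([356.6, 280.3])]
```

View pics/p4.png

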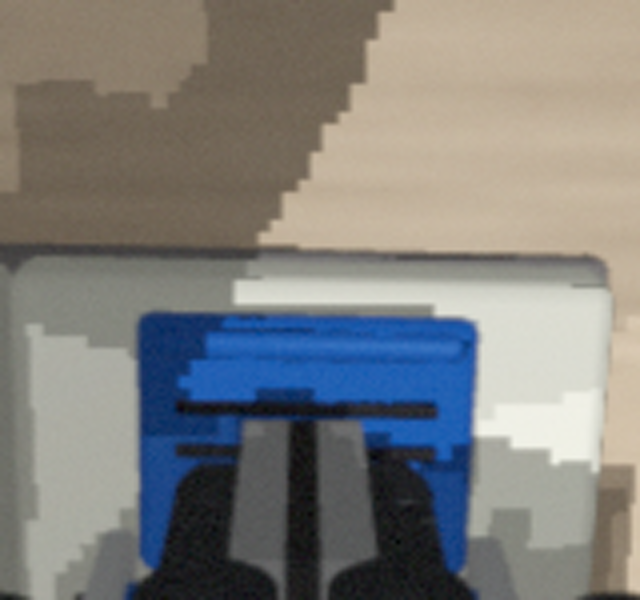

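The plate is seen undisturbed with its front edge at crop row 318. The fingertips end at crop row 420, so they look to be still a bit above it. I'll carry on by feel.

move_arm(
  motion=[
    [[0,0,1,0,0,0,0],[0,0,0,0,0,0,0]],
  ],
)

```text
clock: 9.8
tcp_pos: [0.4461, -0.1931, 0.0328]
eef_rot: [180.0, -0.0, -179.8]
wrist_force: [-0.4, 0.3, 0.3]
grip_width: 0.001
finger_force: 0.0
```

move_arm(
  motion=[
    [[0,0,1,0,0,0,0],[0,0,0,0,0,0,0]],
  ],
)

```text
clock: 10.05
tcp_pos: [0.4461, -0.193, 0.0318]
eef_rot: [180.0, -0.0, -179.8]
wrist_force: [-0.6, 0.5, -0.3]
grip_width: -0.001
finger_force: 0.0
```

move_arm(
  motion=[
    [[0,0,1,0,0,0,0],[0,0,0,0,0,0,0]],
  ],
)

```text
clock: 10.3
tcp_pos: [0.4461, -0.1931, 0.0308]
eef_rot: [180.0, -0.0, -179.8]
wrist_force: [-0.2, -0.9, 1.1]
grip_width: -0.001
finger_force: 0.0
```

move_arm(
  motion=[
    [[0,0,1,0,0,0,0],[0,0,0,0,0,0,0]],
  ],
)

```text
clock: 10.55
tcp_pos: [0.4461, -0.193, 0.0298]
eef_rot: [180.0, -0.0, -179.8]
wrist_force: [0.4, -0.3, 0.3]
grip_width: -0.003
finger_force: 0.0
```

```bash
python3 - <<'E'
from h import *
def ext(c):
    h=cv2.cvtColor(c.img,cv2.COLOR_BGR2HSV)
    m=((h[...,0]>100)&(h[...,0]<125)&(h[...,1]>150)&(h[...,2]>50)).astype(np.uint8)
    m[:, :262]=0; n,l,st,ce=cv2.connectedComponentsWithStats(m); i=1+np.argmax(st[1:,4])
    q=np.where(l[st[i,1]+5]==i)[0]; v=st[i,1]
    w=q.max()-q.min()+1; f=c.K[0,0]
    # front edge: width 44mm -> depth -> 3D point
    L=c.ray(q.min()-.5,v)[1]; Rr=c.ray(q.max()+.5,v)[1]
    k=.044/np.linalg.norm(Rr-L); return v,q.min(),q.max(),(c.cw[:3,3]+k*(L+Rr)/2).round(4)
w=Cam('wrist'); np.savez('w5.npz',img=w.img,cw=w.cw)
for f in('w1.npz','w2.npz','w4.npz'): print(f,ext(Saved(f,w.K,w.D)))
print(ext(w))
cv2.imwrite('pics/p5.png',cv2.resize(w.img[160:300,240:400],None,fx=4,fy=4,interpolation=cv2.INTER_CUBIC))
s=Cam('scene'); cv2.imwrite('pics/s5.png',cv2.resize(s.img[150:230,310:420],None,fx=7,fy=7,interpolation=cv2.INTER_CUBIC))
E
```

```text
w1.npz (np.int32(105), np.int64(321), np.int64(351), array([ 0.428 , -0.1901, -0.0095]))
w2.npz (np.int32(160), np.int64(296), np.int64(335), array([ 0.4313, -0.1919,  0.0149]))
w4.npz (np.int32(209), np.int64(275), np.int64(358), array([ 0.4291, -0.192 ,  0.0253]))
(np.int32(211), np.int64(274), np.int64(359), array([ 0.4289, -0.1919,  0.0254]))
```

View pics/s5.png

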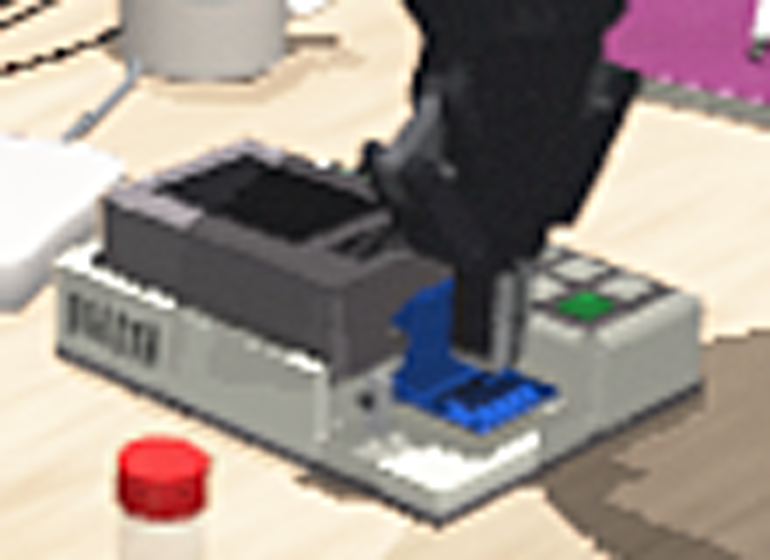

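The scene crop shows the fingertips at (490,365), just over the rear middle of the blue plate. The lid is still shut.

move_arm(
  motion=[
    [[0,0,1,0,0,0,0],[0,0,0,0,0,0,0]],
  ],
)

```text
clock: 10.9
tcp_pos: [0.4461, -0.193, 0.0288]
eef_rot: [180.0, -0.0, -179.8]
wrist_force: [0.0, -0.4, 0.6]
grip_width: -0.003
finger_force: 0.0
```

move_arm(
  motion=[
    [[0,0,1,0,0,0,0],[0,0,0,0,0,0,0]],
  ],
)

```text
clock: 11.15
tcp_pos: [0.4461, -0.1931, 0.0278]
eef_rot: [180.0, -0.0, -179.8]
wrist_force: [0.0, 0.3, -0.8]
grip_width: 0.002
finger_force: 0.0
```

move_arm(
  motion=[
    [[0,0,1,0,0,0,0],[0,0,0,0,0,0,0]],
  ],
)

```text
clock: 11.4
tcp_pos: [0.4461, -0.193, 0.0268]
eef_rot: [180.0, -0.0, -179.8]
wrist_force: [0.1, 0.5, 0.2]
grip_width: -0.001
finger_force: 0.0
```

move_arm(
  motion=[
    [[0,0,1,0,0,0,0],[0,0,0,0,0,0,0]],
  ],
)

```text
clock: 11.65
tcp_pos: [0.4461, -0.193, 0.0258]
eef_rot: [180.0, -0.0, -179.8]
wrist_force: [-0.3, 0.5, -0.6]
grip_width: -0.002
finger_force: 0.0
```

move_arm(
  motion=[
    [[0,0,1,0,0,0,0],[0,0,0,0,0,0,0]],
  ],
)

```text
clock: 11.9
tcp_pos: [0.4461, -0.193, 0.0248]
eef_rot: [180.0, -0.0, -179.8]
wrist_force: [0.1, -0.5, -0.8]
grip_width: 0.005
finger_force: 0.0
```

move_arm(
  motion=[
    [[0,0,1,0,0,0,0],[0,0,0,0,0,0,0]],
  ],
)

```text
clock: 12.15
tcp_pos: [0.4461, -0.1931, 0.0238]
eef_rot: [180.0, -0.0, -179.8]
wrist_force: [-0.9, -0.3, 0.7]
grip_width: 0.004
finger_force: 0.0
```

```bash
python3 - <<'E'
from h import *
s=Cam('scene'); w=Cam('wrist')
def aty(u,v,y): o,d=s.ray(u,v); return o+d*(y-o[1])/d[1]
f=lambda u,v:(310+(u+.5)/7-.5,150+(v+.5)/7-.5)
print('tip then',aty(*f(490,365),-.187),'left edge',aty(*f(460,350),-.180))
print('plate corner FL',aty(*f(485,430),-.171),'FR',aty(*f(555,385),-.215))
print('lid FL top',aty(*f(335,290),-.154))
cv2.imwrite('pics/s6.png',cv2.resize(np.hstack([cv2.resize(s.img[160:220,340:420],(640,480),interpolation=cv2.INTER_CUBIC)[:, 100:500],cv2.resize(w.img[180:300,260:360],(400,480),interpolation=cv2.INTER_CUBIC)]),None,fx=.99,fy=.99))
E
```

```text
tip then [ 0.44169504 -0.187       0.04570448] left edge [ 0.44952098 -0.18        0.05105363]
plate corner FL [ 0.4301533  -0.171       0.03079982] FR [ 0.43395133 -0.215       0.0311146 ]
lid FL top [ 0.48416038 -0.154       0.0705208 ]
```

View pics/s6.png

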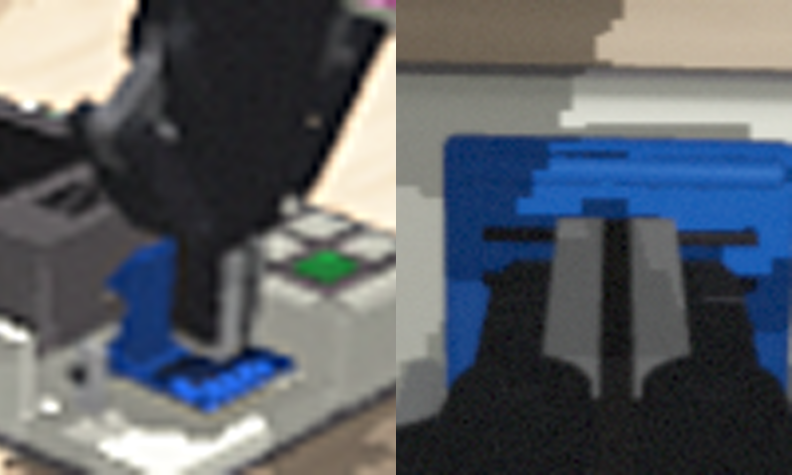

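The scene crop shows the closed tips still a few mm above the plate. By the two cameras the shut tips stand about 14–16 mm behind the TCP, so contact should come soon.

move_arm(
  motion=[
    [[0,0,1,0,0,0,0],[0,0,0,0,0,0,0]],
  ],
)

```text
clock: 12.5
tcp_pos: [0.4461, -0.1931, 0.0228]
eef_rot: [180.0, -0.0, -179.8]
wrist_force: [0.2, -0.7, 0.2]
grip_width: -0.001
finger_force: 0.0
```

move_arm(
  motion=[
    [[0,0,1,0,0,0,0],[0,0,0,0,0,0,0]],
  ],
)

```text
clock: 12.75
tcp_pos: [0.4461, -0.193, 0.0218]
eef_rot: [180.0, -0.0, -179.8]
wrist_force: [-0.7, -1.1, 1.2]
grip_width: 0.001
finger_force: 0.0
```

move_arm(
  motion=[
    [[0,0,1,0,0,0,0],[0,0,0,0,0,0,0]],
  ],
)

```text
clock: 13.0
tcp_pos: [0.4461, -0.1931, 0.0208]
eef_rot: [180.0, -0.0, -179.8]
wrist_force: [-0.5, 0.4, 0.6]
grip_width: -0.003
finger_force: 0.0
```

move_arm(
  motion=[
    [[0,0,1,0,0,0,0],[0,0,0,0,0,0,0]],
  ],
)

```text
clock: 13.25
tcp_pos: [0.4461, -0.193, 0.0198]
eef_rot: [180.0, -0.0, -179.8]
wrist_force: [0.0, -0.0, -0.0]
grip_width: 0.0
finger_force: 0.0
```

move_arm(
  motion=[
    [[0,0,1,0,0,0,0],[0,0,0,0,0,0,0]],
  ],
)

```text
clock: 13.5
tcp_pos: [0.4461, -0.193, 0.0188]
eef_rot: [180.0, -0.0, -179.8]
wrist_force: [0.7, 0.6, 0.4]
grip_width: -0.0
finger_force: 0.0
```

move_arm(
  motion=[
    [[0,0,1,0,0,0,0],[0,0,0,0,0,0,0]],
  ],
)

```text
clock: 13.75
tcp_pos: [0.4462, -0.1931, 0.0179]
eef_rot: [-180.0, -0.0, -179.8]
wrist_force: [-0.2, 0.3, 3.8]
grip_width: 0.002
finger_force: 1.7
```

move_arm(
  motion=[
    [[0,0,1,0,0,0,0],[0,0,0,0,0,0,0]],
  ],
)

```text
clock: 14.0
tcp_pos: [0.4461, -0.1931, 0.0169]
eef_rot: [-180.0, -0.0, -179.8]
wrist_force: [-1.7, -0.1, 4.7]
grip_width: -0.0
finger_force: 2.2
```

move_arm(
  motion=[
    [[0,0,1,0,0,0,0],[0,0,0,0,0,0,0]],
  ],
)

```text
clock: 14.25
tcp_pos: [0.446, -0.1931, 0.0158]
eef_rot: [-180.0, -0.0, -179.8]
wrist_force: [-2.7, -0.3, 4.9]
grip_width: 0.002
finger_force: 2.4
```

move_arm(
  motion=[
    [[0,0,0.7,0,0,0,0],[0,0,0,0,0,0,0]],
  ],
)

```text
clock: 14.5
tcp_pos: [0.4461, -0.1931, 0.0152]
eef_rot: [180.0, -0.0, -179.8]
wrist_force: [-1.9, 0.2, 3.6]
grip_width: -0.0
finger_force: 1.9
```

```bash
cat > lid.py <<'E'
from h import *
import os
s=Cam('top'); g=s.img[130:205,375:422].astype(int)
if not os.path.exists('ref.npy'): np.save('ref.npy',g)
print('lid diff',np.abs(g-np.load('ref.npy')).mean().round(2), sensors.get_state()['wrist_force'].round(1))
E
python3 lid.py
```

```text
lid diff 0.0 [-2.3 -0.4  2.8]
```

move_arm(
  motion=[
    [[0,0,0.5,0,0,0,0],[0,0,0,0,0,0,0]],
  ],
)

```text
clock: 14.8
tcp_pos: [0.446, -0.1931, 0.0147]
eef_rot: [-180.0, -0.0, -179.8]
wrist_force: [-2.1, -0.6, 6.4]
grip_width: 0.001
finger_force: 3.4
```

```bash
python3 lid.py
```

```text
lid diff 15.27 [-3.6 -0.   6.5]
```

move_arm(
  motion=[
    [[0,0,0,0,0,0,0],[0,0,0,0,0,0,0],[0,0,0,0,0,0,0],[0,0,0,0,0,0,0],[0,0,0,0,0,0,0],[0,0,0,0,0,0,0],[0,0,0,0,0,0,0],[0,0,0,0,0,0,0]],
  ],
)

```text
clock: 15.85
tcp_pos: [0.4461, -0.1931, 0.0147]
eef_rot: [-180.0, -0.0, -179.8]
wrist_force: [-3.4, 0.7, 5.8]
grip_width: -0.001
finger_force: 3.4
```

move_arm(
  motion=[
    [[0,0,-20,0,0,0,0],[0,0,-50,0,0,0,0],[0,0,-60,0,0,0,0],[0,0,-60,0,0,0,30],[0,0,0,0,0,0,30],[0,0,0,0,0,0,30]],
  ],
)

```text
clock: 16.6
tcp_pos: [0.446, -0.1933, 0.2044]
eef_rot: [-180.0, 0.0, -179.8]
wrist_force: [0.1, -0.2, -0.3]
grip_width: 0.352
finger_force: 0.0
```

```bash
python3 - <<'E'
from h import *
w=Cam('wrist'); np.savez('w7.npz',img=w.img,cw=w.cw); t=Cam('top'); s=Cam('scene')
o=np.zeros((600,800,3),np.uint8); o[:400,:640]=w.img
o[400:,:250]=cv2.resize(s.img[130:230,300:425],None,fx=2,fy=2); o[400:,260:460]=cv2.resize(t.img[130:230,360:460],None,fx=2,fy=2)
cv2.imwrite('pics/p7.png',o)
E
```

```text
(no output)
```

View pics/p7.png

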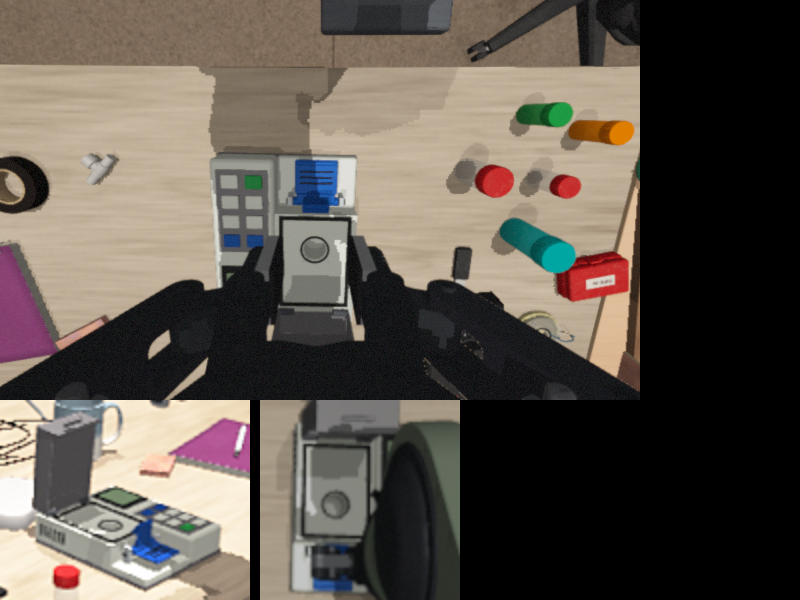

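The lid stands fully open in the wrist, scene and top views. The well shows at wrist (315,249) and at top about (397,182), and the small cap at wrist (565,186).

```bash
cat >> h.py <<'E'
def reds(c,lo=30):
    h=cv2.cvtColor(c.img,cv2.COLOR_BGR2HSV)
    r=(((h[...,0]<6)|(h[...,0]>174))&(h[...,1]>150)&(h[...,2]>80)).astype(np.uint8)
    n,l,st,ce=cv2.connectedComponentsWithStats(r); return [(st[i].tolist(),ce[i].round(1).tolist()) for i in range(1,n) if st[i,4]>lo]
def circ(c,u,v,r,lo,hi):
    g=cv2.cvtColor(c.img,cv2.COLOR_BGR2GRAY)[v-r:v+r,u-r:u+r]; k=4
    G=cv2.resize(g,None,fx=k,fy=k,interpolation=cv2.INTER_CUBIC)
    H=cv2.HoughCircles(G,cv2.HOUGH_GRADIENT,1.5,40,param1=120,param2=15,minRadius=int(lo*k),maxRadius=int(hi*k))
    return [] if H is None else [((x+.5)/k-.5+u-r,(y+.5)/k-.5+v-r,q/k) for x,y,q in H[0][:3]]
E
python3 - <<'E'
from h import *
d=np.load('cal.npz'); w=Saved('w7.npz',d['K'],d['D']); w1=Saved('w1.npz',d['K'],d['D']); t=Cam('top')
cw=circ(w,315,249,25,9,16); ct=circ(t,397,182,13,3,8); print(cw,ct)
for u,v,r in cw: print('well w',w.at(u,v,.04).round(4))
for u,v,r in ct: print('well t',t.at(u,v,.04).round(4))
if cw and ct: print('tri',tri(w.ray(*cw[0][:2]),t.ray(*ct[0][:2])).round(4))
a,b,c=reds(w),reds(t),reds(w1); print(a,b)
W=min((x for x in a if abs(x[1][0]-565)<12),key=lambda x:x[0][4])[1]; T=[x for x in b if abs(x[1][0]-286)<6][0][1]; U=[x for x in c if abs(x[1][0]-528)<6][0][1]
print('vial',tri(w.ray(*W),t.ray(*T)).round(4),tri(w1.ray(*U),t.ray(*T)).round(4),t.at(*T,.05).round(4),w.at(*W,.047).round(4))
E
```

```text
[(np.float32(313.4375), np.float32(249.3125), np.float32(13.575))] [(np.float32(397.3125), np.float32(181.5625), np.float32(7.1625004))]
well w [ 0.5217 -0.1945  0.04  ]
well t [ 0.524  -0.1935  0.04  ]
tri [ 0.5248 -0.1946  0.0332]
[([475, 165, 39, 32, 955], [494.2, 180.5]), ([550, 175, 31, 23, 551], [564.8, 185.9]), ([557, 252, 72, 49, 2308], [593.3, 276.2])] [([120, 115, 14, 6, 64], [126.4, 117.6]), ([239, 151, 31, 24, 450], [254.1, 162.6]), ([125, 158, 14, 7, 81], [131.8, 160.8]), ([281, 208, 10, 10, 78], [285.6, 212.4]), ([315, 210, 13, 13, 133], [320.8, 216.2])]
vial [0.4516 0.0498 0.0464] [0.4516 0.0494 0.0477] [0.4523 0.0492 0.05  ] [0.4506 0.0495 0.047 ]
```

move_arm(
  motion=[
    [[-1,48.5,0,0,0,0,36],[-1,48.5,0,0,0,0,36],[-1,48.5,0,0,0,0,36],[-1,48.5,0,0,0,0,36],[-1,48.5,20,0,0,0,36],[0,0,30,0,0,0,36],[0,0,20,0,0,0,36],[0,0,0,0,0,0,36],[0,0,0,0,0,0,36]],
  ],
)

```text
clock: 17.92
tcp_pos: [0.4505, 0.0496, 0.1351]
eef_rot: [180.0, 0.0, -179.8]
wrist_force: [0.4, -0.2, 0.0]
grip_width: 0.423
finger_force: 0.0
```

```bash
cat > vial.py <<'E'
from h import *
w=Cam('wrist'); s=Cam('scene'); print(pose()[:3,3].round(4),sensors.get_state()['grip_width'])
a,b=reds(w),reds(s); print(a,b)
for x in a: print('w',w.at(*x[1],.047).round(4))
for x in a:
  for y in b: print(tri(w.ray(*x[1]),s.ray(*y[1])).round(4))
np.savez('w8.npz',img=w.img,cw=w.cw)
E
python3 vial.py
```

```text
[0.4507 0.0494 0.1353] 0.4187042527105777
[([187, 173, 45, 43, 1460], [209.0, 193.7]), ([301, 185, 29, 31, 690], [315.1, 200.0]), ([412, 276, 17, 15, 166], [420.1, 282.4])] [([327, 213, 13, 11, 126], [332.8, 218.0]), ([300, 230, 10, 10, 85], [304.5, 234.6])]
w [ 0.446  -0.0314  0.047 ]
w [0.4508 0.05   0.047 ]
w [0.5212 0.1371 0.047 ]
[ 0.443  -0.0259  0.0614]
[ 0.4754 -0.0165  0.0146]
[0.4162 0.0373 0.102 ]
[0.4514 0.0507 0.0475]
[0.4073 0.0743 0.1495]
[0.449  0.0975 0.0973]
```

move_arm(
  motion=[
    [[0,0.5,40,0,0,0,36],[0,0,40,0,0,0,36],[0,0,30,0,0,0,36],[0,0,9,0,0,0,36],[0,0,0,0,0,0,36],[0,0,0,0,0,0,12],[0,0,0,0,0,0,12],[0,0,0,0,0,0,12],[0,0,0,0,0,0,12],[0,0,0,0,0,0,12]],
  ],
  squeeze=25,
)

```text
clock: 19.27
tcp_pos: [0.4511, 0.0499, 0.0168]
eef_rot: [180.0, 0.1, -179.8]
wrist_force: [-0.1, -1.5, 9.9]
grip_width: 0.248
finger_force: 24.7
```

```bash
python3 vial.py
```

```text
[0.4512 0.0499 0.0168] 0.25052815323368754
[([57, 228, 101, 87, 6513], [107.2, 271.2]), ([290, 244, 52, 59, 2488], [315.2, 273.5])] [([327, 213, 13, 11, 129], [332.7, 217.9]), ([305, 230, 5, 10, 41], [307.0, 234.7])]
w [ 0.4495 -0.0367  0.047 ]
w [0.4506 0.0504 0.047 ]
[ 0.4421 -0.0249  0.0625]
[ 0.481  -0.0277  0.0147]
[0.3993 0.0438 0.1129]
[0.448  0.0498 0.0493]
```

move_arm(
  motion=[
    [[0,0,-5,0,0,0,12],[0,0,-15,0,0,0,12],[0,0,-40,0,0,0,12],[0,0,-40,0,0,0,12],[0,0,-20,0,0,0,12],[0,0,0,0,0,0,12]],
  ],
)

```text
clock: 20.12
tcp_pos: [0.451, 0.0498, 0.1376]
eef_rot: [-180.0, 0.2, -179.8]
wrist_force: [-0.5, 0.5, -0.4]
grip_width: 0.249
finger_force: 24.6
```

```bash
python3 vial.py; python3 - <<'E'
from h import *
w=Cam('wrist')
# cap silhouette: row-wise extents
h=cv2.cvtColor(w.img,cv2.COLOR_BGR2HSV)
r=((h[...,0]<6)|(h[...,0]>174))&(h[...,1]>150)&(h[...,2]>60); r[:,:260]=0; r[:,370:]=0
for v in range(235,315,5):
    q=np.where(r[v])[0]; print(v,(q.min(),q.max()) if len(q) else None,end=' ')
T=pose()
print([ (z,w.px((T@[0,0,z,1])[:3]).round(1)) for z in(-.05,-.045,-.04,-.036,-.03,-.02)])
E
```

```text
[0.4501 0.0497 0.1358] 0.2511500091879879
[([188, 172, 45, 42, 1428], [209.9, 192.0]), ([290, 244, 52, 59, 2470], [315.2, 273.1]), ([391, 274, 34, 16, 292], [406.5, 280.8])] [([305, 177, 6, 10, 45], [307.3, 181.8]), ([327, 213, 13, 11, 127], [332.7, 218.0])]
w [ 0.446  -0.0313  0.047 ]
w [0.5153 0.0504 0.047 ]
w [0.5221 0.1267 0.047 ]
[0.4313 0.028  0.1685]
[ 0.4431 -0.0258  0.0614]
[0.448  0.0492 0.1685]
[0.4398 0.033  0.1083]
[0.4306 0.0762 0.1883]
[0.411  0.0709 0.1459]
235 None 240 None 245 (np.int64(308), np.int64(322)) 250 (np.int64(299), np.int64(331)) 255 (np.int64(293), np.int64(336)) 260 (np.int64(291), np.int64(339)) 265 (np.int64(290), np.int64(340)) 270 (np.int64(290), np.int64(341)) 275 (np.int64(289), np.int64(341)) 280 (np.int64(289), np.int64(341)) 285 (np.int64(290), np.int64(341)) 290 (np.int64(293), np.int64(338)) 295 (np.int64(297), np.int64(333)) 300 (np.int64(306), np.int64(325)) 305 None 310 None [(-0.05, array([314.1, 300. ])), (-0.045, array([314.2, 292.5])), (-0.04, array([314.2, 285.7])), (-0.036, array([314.2, 280.5])), (-0.03, array([314.3, 273.3])), (-0.02, array([314.3, 262.6]))]
```

move_arm(
  motion=[
    [[0,-35,0,0,0,0,12],[-12,-48,0,0,0,0,12],[-15,-48,0,0,0,0,12],[-15,-48,0,0,0,0,12],[-15,-40,0,0,0,0,12],[-14,-25,0,0,0,0,12],[0,0,0,0,0,0,12],[0,0,0,0,0,0,12],[0,0,0,0,0,0,12]],
  ],
)

```text
clock: 21.4
tcp_pos: [0.5219, -0.1928, 0.1355]
eef_rot: [180.0, -0.0, -179.7]
wrist_force: [-0.2, 1.2, -0.9]
grip_width: 0.251
finger_force: 24.6
```

```bash
cat > well.py <<'E'
from h import *
w=Cam('wrist'); T=pose(); print(T[:3,3].round(4),sensors.get_state()['eef_rot'].round(2))
p=w.px([.522,-.194,.04]); print('pred',p, 'vial bottom',w.px((T@[.0105,0,.017,1])[:3]),w.px((T@[0,0,.017,1])[:3]))
np.savez('w9.npz',img=w.img,cw=w.cw)
for lo,hi in((14,34),(18,28)):
  for u,v,r in circ(w,int(p[0]),int(p[1]),45,lo,hi): print((u,v,r),w.at(u,v,.04).round(4), 'exp r',327*.01275/(T[2,3]+.11))
print(reds(w))
E
python3 well.py
```

```text
[ 0.522  -0.193   0.1357] [ 1.8000e+02 -1.0000e-02 -1.7973e+02]
pred [313.11218058 197.37112305] vial bottom [314.09799953 216.00109464] [314.11020216 233.75439154]
(np.float32(313.5625), np.float32(196.0625), np.float32(19.325)) [ 0.5209 -0.1936  0.04  ] exp r 16.971135604569373
(np.float32(325.1875), np.float32(187.0625), np.float32(31.287498)) [ 0.5135 -0.1845  0.04  ] exp r 16.971135604569373
(np.float32(304.5625), np.float32(181.8125), np.float32(33.7625)) [ 0.5094 -0.2007  0.04  ] exp r 16.971135604569373
(np.float32(313.5625), np.float32(196.0625), np.float32(19.3125)) [ 0.5209 -0.1936  0.04  ] exp r 16.971135604569373
(np.float32(315.0625), np.float32(236.1875), np.float32(23.2125)) [ 0.555  -0.1923  0.04  ] exp r 16.971135604569373
(np.float32(311.6875), np.float32(206.5625), np.float32(26.1)) [ 0.5296 -0.1951  0.04  ] exp r 16.971135604569373
[([536, 68, 60, 46, 2175], [565.9, 90.6]), ([624, 220, 16, 47, 672], [632.0, 242.5]), ([290, 244, 52, 59, 2491], [315.3, 273.4])]
```

move_arm(
  motion=[
    [[0.7,-0.8,20,0,0,0,12],[0,0,30,0,0,0,12],[0,0,18,0,0,0,12],[0,0,0,0,0,0,12],[0,0,0,0,0,0,12]],
  ],
)

```text
clock: 22.08
tcp_pos: [0.5219, -0.1945, 0.0683]
eef_rot: [-180.0, 0.0, -179.8]
wrist_force: [0.0, 0.0, 0.5]
grip_width: 0.246
finger_force: 24.6
```

```bash
python3 well.py
```

```text
[ 0.522  -0.1946  0.0685] [-1.7998e+02  6.0000e-02 -1.7980e+02]
pred [315.30300853 226.64357694] vial bottom [314.1968241  215.96064915] [314.20734409 233.7209334 ]
(np.float32(315.9375), np.float32(226.9375), np.float32(25.8125)) [ 0.5222 -0.1936  0.04  ] exp r 23.358280080876757
(np.float32(315.1875), np.float32(268.9375), np.float32(25.85)) [ 0.5497 -0.194   0.04  ] exp r 23.358280080876757
(np.float32(308.8125), np.float32(235.5625), np.float32(33.7625)) [ 0.5277 -0.1979  0.04  ] exp r 23.358280080876757
(np.float32(315.9375), np.float32(226.1875), np.float32(25.2375)) [ 0.5217 -0.1936  0.04  ] exp r 23.358280080876757
(np.float32(315.1875), np.float32(268.9375), np.float32(25.6875)) [ 0.5497 -0.194   0.04  ] exp r 23.358280080876757
(np.float32(315.1875), np.float32(243.4375), np.float32(23.1)) [ 0.5328 -0.194   0.04  ] exp r 23.358280080876757
[([630, 68, 10, 42, 294], [635.5, 89.7]), ([290, 244, 52, 58, 2459], [315.3, 273.1])]
```

move_arm(
  motion=[
    [[0,0.6,8,0,0,0,12],[0,0,5,0,0,0,12],[0,0,3,0,0,0,12],[0,0,0,0,0,0,12]],
  ],
)

```text
clock: 22.62
tcp_pos: [0.5214, -0.1939, 0.0515]
eef_rot: [180.0, -0.0, -179.8]
wrist_force: [0.4, -0.4, -0.0]
grip_width: 0.246
finger_force: 24.6
```

move_arm(
  motion=[
    [[0,0,3,0,0,0,12],[0,0,0,0,0,0,12]],
  ],
)

```text
clock: 22.88
tcp_pos: [0.5214, -0.194, 0.0486]
eef_rot: [180.0, -0.0, -179.8]
wrist_force: [0.4, -0.1, 0.5]
grip_width: 0.248
finger_force: 24.6
```

move_arm(
  motion=[
    [[0,0,4,0,0,0,12],[0,0,4,0,0,0,12],[0,0,0,0,0,0,12]],
  ],
)

```text
clock: 23.25
tcp_pos: [0.5213, -0.1939, 0.0403]
eef_rot: [180.0, -0.0, -179.8]
wrist_force: [-0.5, -0.1, -0.2]
grip_width: 0.248
finger_force: 24.6
```

move_arm(
  motion=[
    [[0,0,4,0,0,0,12],[0,0,4,0,0,0,12],[0,0,0,0,0,0,12]],
  ],
)

```text
clock: 23.62
tcp_pos: [0.5213, -0.1939, 0.0323]
eef_rot: [180.0, -0.0, -179.8]
wrist_force: [0.2, 0.1, -0.5]
grip_width: 0.247
finger_force: 24.6
```

move_arm(
  motion=[
    [[0,0,2,0,0,0,12],[0,0,0,0,0,0,12]],
  ],
)

```text
clock: 23.88
tcp_pos: [0.5214, -0.194, 0.0306]
eef_rot: [180.0, -0.0, -179.8]
wrist_force: [1.0, 0.4, -0.3]
grip_width: 0.245
finger_force: 24.6
```

move_arm(
  motion=[
    [[0,0,1.5,0,0,0,12],[0,0,0,0,0,0,12]],
  ],
)

```text
clock: 24.12
tcp_pos: [0.5214, -0.194, 0.0291]
eef_rot: [180.0, -0.0, -179.8]
wrist_force: [0.3, 0.6, -0.2]
grip_width: 0.251
finger_force: 24.6
```

move_arm(
  motion=[
    [[0,0,1,0,0,0,12],[0,0,0,0,0,0,12]],
  ],
)

```text
clock: 24.38
tcp_pos: [0.5214, -0.194, 0.0281]
eef_rot: [180.0, -0.0, -179.8]
wrist_force: [-0.1, -0.1, -0.6]
grip_width: 0.249
finger_force: 24.6
```

move_arm(
  motion=[
    [[0,0,0.6,0,0,0,12],[0,0,0,0,0,0,12]],
  ],
)

```text
clock: 24.62
tcp_pos: [0.5214, -0.194, 0.0276]
eef_rot: [180.0, -0.0, -179.8]
wrist_force: [0.3, 1.0, 0.0]
grip_width: 0.248
finger_force: 24.6
```

move_arm(
  motion=[
    [[0,0,0.6,0,0,0,12],[0,0,0,0,0,0,12]],
  ],
)

```text
clock: 24.88
tcp_pos: [0.5215, -0.194, 0.0273]
eef_rot: [-180.0, 0.0, -179.8]
wrist_force: [-2.1, 0.8, 8.2]
grip_width: 0.251
finger_force: 28.8
```

move_arm(
  motion=[
    [[0,0,0.5,0,0,0,12],[0,0,0,0,0,0,12]],
  ],
)

```text
clock: 25.12
tcp_pos: [0.5216, -0.194, 0.0273]
eef_rot: [-180.0, 0.0, -179.8]
wrist_force: [-5.5, 1.3, 19.3]
grip_width: 0.248
finger_force: 34.4
```

move_arm(
  motion=[
    [[0,0,-0.8,0,0,0,12],[0,0,0,0,0,0,12]],
  ],
)

```text
clock: 25.38
tcp_pos: [0.5215, -0.1941, 0.0274]
eef_rot: [-180.0, 0.0, -179.8]
wrist_force: [-1.2, 0.2, 4.9]
grip_width: 0.248
finger_force: 27.2
```

move_arm(
  motion=[
    [[0,0,0,0,0,0,40],[0,0,0,0,0,0,40],[0,0,0,0,0,0,40],[0,0,-5,0,0,0,40],[0,0,-20,0,0,0,40],[0,0,-40,0,0,0,40],[0,0,-50,0,0,0,40],[0,0,0,0,0,0,40]],
  ],
)

```text
clock: 26.38
tcp_pos: [0.5233, -0.1943, 0.147]
eef_rot: [-179.9, 0.3, -179.8]
wrist_force: [-0.1, -0.6, -0.5]
grip_width: 0.47
finger_force: 0.0
```

```bash
python3 - <<'E'
from h import *
w=Cam('wrist'); s=Cam('scene'); t=Cam('top')
print(pose()[:3,3])
a,b=reds(w),reds(s); print(a,b,[x for x in reds(t) if 380<x[1][0]<420])
for x in a:
  for y in b: print(x[1],y[1],tri(w.ray(*x[1]),s.ray(*y[1])).round(4))
print('exp',w.px([.522,-.194,.058]),s.px([.522,-.194,.056]))
E
```

```text
[ 0.521208   -0.19413832  0.14272631]
[([530, 66, 56, 44, 1977], [557.6, 88.2]), ([301, 181, 30, 30, 670], [315.5, 195.7]), ([617, 214, 23, 48, 1008], [628.3, 236.1])] [([352, 183, 8, 7, 51], [355.4, 186.2]), ([327, 213, 13, 11, 125], [332.6, 217.8])] [([394, 180, 10, 7, 52], [399.0, 182.7])]
[557.6, 88.2] [355.4, 186.2] [ 0.4387 -0.0774  0.125 ]
[557.6, 88.2] [332.6, 217.8] [ 0.4434 -0.026   0.0611]
[315.5, 195.7] [355.4, 186.2] [ 0.5218 -0.1932  0.0583]
[315.5, 195.7] [332.6, 217.8] [ 0.565  -0.1836 -0.0483]
[628.3, 236.1] [355.4, 186.2] [ 0.4723 -0.0761  0.1451]
[628.3, 236.1] [332.6, 217.8] [ 0.491  -0.0197  0.0852]
exp [315.31710027 197.18073294] [355.96211508 187.07711517]
```

The vial is home: the cap is at z≈58 mm on the well axis. Next I'll plan the lid arc and get behind the lid.

```bash
python3 - <<'E'
import numpy as np
def P(t,a=105): 
    t=np.radians(t); return np.array([.5945-(a*np.cos(t)-30*np.sin(t))/1e3+.011, .041+(a*np.sin(t)+30*np.cos(t))/1e3-.0155])*1e3
T=[86,80,75,70,65,60,55,50,45,40,35,30,26,22,18,15,12,10,8,6,4,2]
p=None
for t in T:
    q=P(t); print(t,q.round(1), None if p is None else [round(-(q-p)[0],1),round(-(q-p)[1],1)]); p=q
E
```

```text
86 [628.1 132.3] None
80 [616.8 134.1] [np.float64(11.3), np.float64(-1.8)]
75 [607.3 134.7] [np.float64(9.5), np.float64(-0.6)]
70 [597.8 134.4] [np.float64(9.5), np.float64(0.3)]
65 [588.3 133.3] [np.float64(9.5), np.float64(1.1)]
60 [579.  131.4] [np.float64(9.3), np.float64(1.9)]
55 [569.8 128.7] [np.float64(9.1), np.float64(2.7)]
50 [561.  125.2] [np.float64(8.9), np.float64(3.5)]
45 [552.5 121. ] [np.float64(8.5), np.float64(4.3)]
40 [544.3 116. ] [np.float64(8.1), np.float64(5.0)]
35 [536.7 110.3] [np.float64(7.7), np.float64(5.7)]
30 [529.6 104. ] [np.float64(7.1), np.float64(6.3)]
26 [524.3  98.5] [np.float64(5.3), np.float64(5.5)]
22 [519.4  92.6] [np.float64(4.9), np.float64(5.8)]
18 [514.9  86.5] [np.float64(4.5), np.float64(6.2)]
15 [511.8  81.7] [np.float64(3.1), np.float64(4.8)]
12 [509.   76.7] [np.float64(2.8), np.float64(5.0)]
10 [507.3  73.3] [np.float64(1.7), np.float64(3.4)]
8 [505.7  69.8] [np.float64(1.6), np.float64(3.5)]
6 [504.2  66.3] [np.float64(1.5), np.float64(3.5)]
4 [502.8  62.8] [np.float64(1.4), np.float64(3.6)]
2 [501.6  59.1] [np.float64(1.2), np.float64(3.6)]
```

move_arm(
  motion=[
    [[0,0,-50,0,0,0,0],[0,0,-50,0,0,0,0],[-45,0,0,0,0,0,0],[-45,0,0,0,0,0,0],[-37,0,0,0,0,0,0],[0,0,0,0,0,0,0],[0,0,50,0,0,0,0],[0,0,45,0,0,0,0],[0,0,20,0,0,0,0],[0,0,0,0,0,0,0],[0,0,0,0,0,0,0]],
  ],
)

```text
clock: 27.9
tcp_pos: [0.6492, -0.1936, 0.129]
eef_rot: [-180.0, 0.1, -179.8]
wrist_force: [-0.1, -0.8, -0.4]
grip_width: -0.0
finger_force: 0.0
```

move_arm(
  motion=[
    [[9,0,0,0,0,0,0],[6,0,-1,0,0,0,0],[6,0,-1,0,0,0,0],[6,0,-1,0,0,0,0],[5,0,-1,0,0,0,0],[0,0,0,0,0,0,0]],
  ],
)

```text
clock: 28.65
tcp_pos: [0.6162, -0.1937, 0.1315]
eef_rot: [-180.0, 0.0, -179.8]
wrist_force: [1.0, 0.8, 1.2]
grip_width: -0.005
finger_force: 0.7
```

move_arm(
  motion=[
    [[5,0,-0.5,0,0,0,0],[5,0,-0.5,0,0,0,0],[0,0,0,0,0,0,0]],
  ],
)

```text
clock: 29.02
tcp_pos: [0.606, -0.1937, 0.1323]
eef_rot: [-180.0, -0.0, -179.8]
wrist_force: [1.9, 1.2, 0.1]
grip_width: -0.002
finger_force: 0.5
```

```bash
rm ref.npy; python3 lid.py
```

```text
lid diff 0.0 [ 1.9 -0.8  0.9]
```

move_arm(
  motion=[
    [[8,0,0,0,0,0,0],[9.5,0,1,0,0,0,0],[9.3,0,1.5,0,0,0,0],[9.1,0,2.5,0,0,0,0],[8.9,0,3.2,0,0,0,0],[8.5,0,4,0,0,0,0],[0,0,0,0,0,0,0]],
  ],
)

```text
clock: 29.95
tcp_pos: [0.5524, -0.194, 0.1198]
eef_rot: [-180.0, -0.0, -179.8]
wrist_force: [-0.1, 0.2, 2.3]
grip_width: 0.002
finger_force: 0.7
```

move_arm(
  motion=[
    [[8.1,0,5,0,0,0,0],[7.7,0,5.7,0,0,0,0],[7.1,0,6.3,0,0,0,0],[0,0,0,0,0,0,0]],
  ],
)

```text
clock: 30.45
tcp_pos: [0.5294, -0.1941, 0.1025]
eef_rot: [180.0, -0.1, -179.8]
wrist_force: [-0.5, 1.2, 1.5]
grip_width: -0.0
finger_force: 0.8
```

move_arm(
  motion=[
    [[5.3,0,5,0,0,0,0],[4.9,0,5.8,0,0,0,0],[4.5,0,6.2,0,0,0,0],[3.1,0,4.8,0,0,0,0],[2.8,0,5,0,0,0,0],[1.7,0,3.4,0,0,0,0],[0,0,0,0,0,0,0]],
  ],
)

```text
clock: 31.32
tcp_pos: [0.5077, -0.1941, 0.0727]
eef_rot: [180.0, -0.0, -179.8]
wrist_force: [0.6, 1.0, 1.4]
grip_width: -0.001
finger_force: 0.8
```

move_arm(
  motion=[
    [[1.6,0,2,0,0,0,0],[0.8,0,1.5,0,0,0,0],[0,0,0,0,0,0,0]],
  ],
)

```text
clock: 31.7
tcp_pos: [0.5055, -0.1941, 0.0693]
eef_rot: [180.0, -0.0, -179.8]
wrist_force: [0.9, 0.0, 1.3]
grip_width: -0.006
finger_force: 0.7
```

move_arm(
  motion=[
    [[1,0,1,0,0,0,0],[0,0,1,0,0,0,0],[0,0,0,0,0,0,0]],
  ],
)

```text
clock: 32.08
tcp_pos: [0.5043, -0.1941, 0.0673]
eef_rot: [-180.0, -0.0, -179.8]
wrist_force: [-0.5, -0.3, 3.3]
grip_width: -0.001
finger_force: 1.6
```

move_arm(
  motion=[
    [[1,0,1,0,0,0,0],[0,0,0,0,0,0,0]],
  ],
)

```text
clock: 32.33
tcp_pos: [0.5039, -0.194, 0.0665]
eef_rot: [-180.0, 0.0, -179.8]
wrist_force: [2.2, 0.1, 3.0]
grip_width: 0.003
finger_force: 1.8
```

move_arm(
  motion=[
    [[0.5,0,1,0,0,0,0],[0,0,0,0,0,0,0]],
  ],
)

```text
clock: 32.58
tcp_pos: [0.5035, -0.194, 0.0656]
eef_rot: [-180.0, 0.0, -179.8]
wrist_force: [2.5, 0.5, 4.1]
grip_width: 0.003
finger_force: 2.3
```

move_arm(
  motion=[
    [[0,0,0.7,0,0,0,0],[0,0,0,0,0,0,0]],
  ],
)

```text
clock: 32.83
tcp_pos: [0.5033, -0.1941, 0.0649]
eef_rot: [-180.0, 0.0, -179.8]
wrist_force: [0.6, -0.8, 6.5]
grip_width: -0.004
finger_force: 3.1
```

move_arm(
  motion=[
    [[0,0,0.7,0,0,0,0],[0,0,0,0,0,0,0]],
  ],
)

```text
clock: 33.08
tcp_pos: [0.5031, -0.1941, 0.0641]
eef_rot: [-180.0, 0.0, -179.8]
wrist_force: [-0.1, -0.4, 6.9]
grip_width: -0.003
finger_force: 3.7
```

move_arm(
  motion=[
    [[0,0,0.7,0,0,0,0],[0,0,0,0,0,0,0]],
  ],
)

```text
clock: 33.33
tcp_pos: [0.5027, -0.194, 0.0632]
eef_rot: [180.0, -0.0, -179.8]
wrist_force: [-0.5, 0.1, 3.0]
grip_width: 0.005
finger_force: 1.5
```

move_arm(
  motion=[
    [[0,0,0.7,0,0,0,0],[0,0,0,0,0,0,0]],
  ],
)

```text
clock: 33.58
tcp_pos: [0.5028, -0.1941, 0.0624]
eef_rot: [180.0, -0.0, -179.8]
wrist_force: [-0.5, 0.1, -0.4]
grip_width: 0.001
finger_force: 0.4
```

move_arm(
  motion=[
    [[0,0,0.7,0,0,0,0],[0,0,0,0,0,0,0]],
  ],
)

```text
clock: 33.83
tcp_pos: [0.5031, -0.1941, 0.0618]
eef_rot: [180.0, 0.0, -179.8]
wrist_force: [0.2, 0.9, 1.1]
grip_width: 0.002
finger_force: 0.3
```

move_arm(
  motion=[
    [[0,0,0.7,0,0,0,0],[0,0,0,0,0,0,0]],
  ],
)

```text
clock: 34.08
tcp_pos: [0.5032, -0.194, 0.0611]
eef_rot: [180.0, 0.0, -179.8]
wrist_force: [0.4, 0.0, -0.2]
grip_width: -0.001
finger_force: 0.0
```

move_arm(
  motion=[
    [[0,0,0.7,0,0,0,0],[0,0,0.5,0,0,0,0],[0,0,0,0,0,0,0]],
  ],
)

```text
clock: 34.45
tcp_pos: [0.5031, -0.194, 0.06]
eef_rot: [180.0, -0.0, -179.8]
wrist_force: [-0.5, -0.2, -0.1]
grip_width: 0.002
finger_force: 0.0
```

move_arm(
  motion=[
    [[0,0,0.7,0,0,0,0],[0,0,0,0,0,0,0]],
  ],
)

```text
clock: 34.7
tcp_pos: [0.503, -0.194, 0.0593]
eef_rot: [180.0, -0.0, -179.8]
wrist_force: [-0.4, 0.2, 1.7]
grip_width: 0.001
finger_force: 0.9
```

move_arm(
  motion=[
    [[0,0,0.7,0,0,0,0],[0,0,0,0,0,0,0]],
  ],
)

```text
clock: 34.95
tcp_pos: [0.5029, -0.1941, 0.0585]
eef_rot: [180.0, -0.0, -179.8]
wrist_force: [-1.4, -0.1, 2.3]
grip_width: 0.001
finger_force: 1.1
```

move_arm(
  motion=[
    [[0,0,0.5,0,0,0,0],[0,0,0,0,0,0,0]],
  ],
)

```text
clock: 35.2
tcp_pos: [0.503, -0.1941, 0.0581]
eef_rot: [-180.0, -0.0, -179.8]
wrist_force: [-3.0, 0.1, 3.6]
grip_width: 0.002
finger_force: 1.9
```

move_arm(
  motion=[
    [[0,0,-2,0,0,0,0],[0,0,-2,0,0,0,0],[0,0,0,0,0,0,0]],
  ],
)

```text
clock: 35.58
tcp_pos: [0.5032, -0.1941, 0.0623]
eef_rot: [-180.0, 0.0, -179.8]
wrist_force: [-0.2, -0.1, 0.5]
grip_width: -0.002
finger_force: 0.0
```

move_arm(
  motion=[
    [[0,0,-3,0,0,0,0],[0,0,-3,0,0,0,0],[0,0,0,0,0,0,0],[0,0,0,0,0,0,0]],
  ],
)

```text
clock: 36.08
tcp_pos: [0.5031, -0.1941, 0.0681]
eef_rot: [-180.0, 0.0, -179.8]
wrist_force: [0.8, 1.1, 0.7]
grip_width: -0.003
finger_force: 0.0
```

move_arm(
  motion=[
    [[0,0,-30,0,0,0,0],[0,0,-60,0,0,0,0],[30,0,-59,0,0,0,0],[28,1,0,0,0,0,0],[0,0,0,0,0,0,0],[0,0,0,0,0,0,0],[0,0,0,0,0,0,0],[0,0,0,0,0,0,0]],
  ],
)

```text
clock: 37.08
tcp_pos: [0.4471, -0.193, 0.2135]
eef_rot: [180.0, -0.0, -179.8]
wrist_force: [-0.1, -0.6, 0.2]
grip_width: 0.002
finger_force: 0.0
```

```bash
python3 - <<'E'
from h import *
w=Cam('wrist'); t=Cam('top'); s=Cam('scene'); print(pose()[:3,3].round(4))
a=np.load('w2.npz'); A=a['img'][150:235,210:360]; B=w.img[150:235,210:360]
print('shift',cv2.phaseCorrelate(np.float32(cv2.cvtColor(A,6)),np.float32(cv2.cvtColor(B,6))))
print('lid-front patch shift',cv2.phaseCorrelate(np.float32(cv2.cvtColor(a['img'][200:240,276:356],6)),np.float32(cv2.cvtColor(w.img[200:240,276:356],6))), np.abs(A.astype(int)-B).mean())
s0=cv2.imread('pics/scene0.png'); 
c=slice(160,225),slice(315,412); print('scene lid diff',np.abs(s0[c].astype(int)-s.img[c]).mean().round(2), cv2.phaseCorrelate(np.float32(cv2.cvtColor(s0[c],6)),np.float32(cv2.cvtColor(s.img[c],6))))
d=np.abs(s0.astype(int)-s.img).max(2)>40; d[:, 470:]=0; ys,xs=np.where(d); print('changed px',d.sum(), xs.min() if len(xs) else '',xs.max() if len(xs) else '',ys.min() if len(ys) else '',ys.max() if len(ys) else '')
c=slice(165,200),slice(315,350); print('lid rear part diff',np.abs(s0[c].astype(int)-s.img[c]).mean().round(2))
print(reds(t),reds(s))
E
```

```text
[ 0.4468 -0.1931  0.2136]
shift ((-0.03935929432236662, -0.9780161173241382), 0.8522868943391023)
lid-front patch shift ((0.10040601189419363, -0.4829625522559198), 1.0148993670940398) 11.916705882352941
scene lid diff 15.43 ((-0.011752143382715019, -0.0007270487974295747), 0.925712347312106)
changed px 4837 298 469 0 352
lid rear part diff 7.06
[([120, 115, 14, 6, 64], [126.4, 117.6]), ([239, 151, 31, 24, 449], [254.1, 162.6]), ([125, 158, 14, 7, 81], [131.8, 160.8]), ([315, 210, 13, 13, 133], [320.8, 216.2])] [([327, 213, 13, 11, 125], [332.6, 217.8])]
```

```bash
python3 -c "
from rig import env; print(env.sign_off())"
```

```text
the job is handed in; nothing more can be done
None
```

The vial is standing in the well, the lid is shut with the latch holding it, and the job is handed in at about 37 s. The paddle and lid took 7 N or less, but seating the vial peaked at 19.3 N against the 20 N limit.

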